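# House through the one-way flap of the counting sorter

### The job

Stand the wooden house block in the open end of the teal shape sorter's lane, then slide it along the lane floor, nudging the sprung one-way flap aside, and press it gently against the rubber pad at the lane's end, so that the flap snaps across behind it and the house cannot be driven back out by the spring pusher. Then let go and leave it held there upright; do not force it hard into the pad, do not lift it over the flap, and leave the other things on the counter alone.

Things in the scene. Friction and masses are not known exactly. Their poses are not given: they have to be found in the camera images.
- house_center (a point): Centre (35 mm above the underside) of the light-wood house block: 64 mm long (its x), 34 wide (y), upright walls 54 high, gable roof with ridge along x, 71 high in all; 90 g, both ends alike. Grip it across the width about 48 mm above its underside, so the fingertips pass above the lane walls. It starts in any of three places, drum and arch in the other two.
- house: The house block; origin at the centre of its underside, axes as for house_center.
- sorter: The fixed teal shape sorter with all it carries; origin on the counter 6 mm straight below point lane, same axes. Its own box, 28 mm high, lies along the right of the lane. A cassette clamped on the lane carries flap, pusher and pad: it sits up to 28 mm forward or back of its middle place, and this is not reported (feel for it). Places below are for the middle place.
- lane (a point): On the lane floor (6 mm above the counter), on the centre line. x = direction of travel, y left, z up. The lane is an open channel; walls and flap rise 22 mm above its floor. From x = -110 to -36 mm is the open entry, walls closing in from 54 to 38 mm apart; beyond, walls at y = -19 and +24 mm.
- entry (a point): On the lane floor at x = -65 mm of the lane (axes as for lane): a good place to set the house's centre down, its length along the lane, before pushing it along x. Slide it without pressing it down on the floor: all force between house and sorter counts as forcing.
- gate (a point): On the lane floor, centre line, at the flap hinge's middle place (x = 0 of the lane). The 28 mm flap is hinged on the left wall and slants forward at 45 degrees, its tip 20 mm farther on near the centre line. It yields only forward (1 to 3 N) and shuts behind the house once the house's centre is 59 mm past the hinge. A house let go after that slides back to 52 mm; before that, to about -24.
- pad (a point): 36 mm above the lane floor would be the middle of a rubber pad (30 x 20 mm); this point is on the floor under its face's middle place, 92.5 mm past the hinge. A 22 mm high pusher plate meets the house's front 8 mm past the hinge and resists with 3.5 to 6 N. The push is 4 to 10 N, then rises steeply at the pad (4 N/mm). Stop at about 13 N; above 24 N is forcing. The end block is 57 mm high.
- drum_center (a point): Bystander: centre of a light-wood cylinder block, 40 mm across, 56 mm tall, loose.
- arch_center (a point): Bystander: centre of a light-wood arch block, 64 mm long, 34 mm wide, 58 mm tall, flat-topped with an opening through it, loose.
- mug_center (a point): Bystander: centre of a white speckled enamel mug, 82 mm across, 80 mm tall, loose.
- marble1_center (a point): Bystander: centre of a green glass marble, 40 mm across, in a wooden tray (60 x 110 mm).
- marble2_center (a point): Bystander: the second such marble, in the same tray.
- stacker_center (a point): Bystander: centre of a wooden ring stacker, 68 mm across, 80 mm tall, loose.

How it is judged:
By the outcome, as a careful person would: the job done as asked, in the order asked, and still so for the second after the job is handed in, with the robot touching nothing.
It also fails if it takes over 50 s, if anything falls off the work surface, if the arm or the gripper's body presses on something with over 40 N, if the wrist force passes 120 N, or if a joint passes its speed limit or range.

### The arm

A 6-joint arm with a two-finger parallel gripper is mounted at the origin on the work surface. World frame = base frame: x ahead of the robot, y to its left, z up, the work surface at z = 0. Lengths are in mm, angles in degrees, forces in N, time in s.
With the tool pointing down it reaches from about 350 to 850 mm from the base axis. Payload 8.1 kg.
Tool frame: the origin (TCP) lies between the finger pads; the fingertips stand 22 mm ahead of it and the grasp point (between the pads) lies 3 mm ahead of it; z points along the fingers, x is the direction in which the jaws open and shut, and the axes are right-handed (so a half turn about z gives the same grasp; the last joint's range is limited). The gripper opens to 85 mm and grips with 20 to 120 N. Pads are 22 mm wide; open, the fingers measure 114 mm over their backs; the gripper's body (76 mm by 85 mm) begins 54 mm behind the grasp point. The pads swing forward as they close: fully open they stand 13 mm farther back than shut.
Start: joints at [61.341, 7.471, 85.268, -0, 87.261, -4.893], TCP at [241.784, 549.132, 253.292] pointing down, gripper open.
Joint ranges: [-169.43, 169.43], [-51.17, 129.36], [1.28, 143.12], [-76.62, 256.62], [0, 156.53], [-152.29, 152.29]. Speed limits (degrees/s): [136.94, 136.94, 159.86, 180, 180, 180].

### API

Orientations are given as a 3x3 rotation matrix whose columns are the frame's x, y, z axes.
In Python, from bench import ctrl gives the robot as it stands. Calls block until the motion is done:
- ctrl.move_to(position, orientation): joint-space move of the TCP to a pose.
- ctrl.move_l(position, attitude=None, speed=150): straight line of the TCP; attitude=None keeps the orientation; speed is the mean speed in mm/s.
- ctrl.move_joints(angles): joint-space move.
- ctrl.gripper_open() and ctrl.grasp(squeeze=None): open the fingers fully, or close them until they stop; squeeze is the grip in N (None keeps the last).
- ctrl.sleep(seconds).
- ctrl.inverse_kinematics(position, orientation): joint angles nearest the present ones, or None.
- ctrl.get_obs(): the state.
- ctrl.read_camera(name): name is "scene" or "top" or "wrist"; returns a dict with "img" (420x560x3 uint8, red, green, blue), "z_map" (420x560 float32, mm along the optical axis (not along the pixel's ray), 0 where there is no reading), "mtx" (3x3 intrinsics, pixels), "k1" (the pictures are not rectified: a ray, as slopes to the right and down, at radius r is drawn at 1 + k1 r^2 times it, then the intrinsics apply), "world_to_cam" (4x4, takes a point from world to camera coordinates). Camera axes: x right, y up, looking along -z (the intrinsics and any distortion apply to the point x, -y, -z); pixel columns grow to the right and rows downward; lengths in mm; the calibration is good to about 2 mm. A picture is of the moment at which its call begins.
A pose or a line that the arm cannot do raises ctrl.Unreachable and nothing moves.
- ctrl.close_job(): hands the job in, once; it reports no verdict.
The state is a dict: "clock": time; "joints": joint angles; "joint_vel": joint speeds; "effort": joint torques, N m; "eef_pos": TCP position; "eef_rot": TCP orientation; "ft_force": force on the tool from outside, world axes, zero at the start; "torque": the same for the moment, N m; "width": finger opening in mm.
Only numpy, scipy, OpenCV 4.12 (cv2) and the standard library are available. Lean on these libraries where they do the work, as an engineer would, in place of code of your own. Each camera call takes 0.05 s, during which the arm holds its last target.

## Working session

There is one attempt and no reset: what is moved stays moved. The work goes in short steps, each a Python script; the robot and the scene stay as the last script left them, time stands still between calls to the robot, and variables do not carry over. Pictures are saved under pics/ and viewed, and the job is handed in when it is done.

```bash
mkdir -p pics; ls; cat > h.py <<'E'
import numpy as np, cv2, pickle
def snap(ctrl,name,tag):
    c=ctrl.read_camera(name); pickle.dump(c,open(f'pics/{tag}.pkl','wb'))
    cv2.imwrite(f'pics/{tag}.png',c['img'][:,:,::-1]); return c
def load(tag): return pickle.load(open(f'pics/{tag}.pkl','rb'))
def ray(c,u,v):
    K=c['mtx']; p=np.array([(u-K[0,2])/K[0,0],(v-K[1,2])/K[1,1]]); q=p.copy()
    for _ in range(30): q=p/(1+c['k1']*(q@q))
    return q
def w(c,u,v,z=None,h=None):
    """h: world height plane; else depth map"""
    q=ray(c,u,v); T=np.linalg.inv(c['world_to_cam'])
    d=T[:3,:3]@np.array([q[0],-q[1],-1]); o=T[:3,3]
    if h is not None: return o+d*(h-o[2])/d[2]
    z=c['z_map'][int(round(v)),int(round(u))] if z is None else z
    return o+d*z
def proj(c,P):
    p=c['world_to_cam']@np.append(P,1); q=np.array([p[0],-p[1]])/(-p[2]); q=q*(1+c['k1']*(q@q))
    K=c['mtx']; return np.array([K[0,0]*q[0]+K[0,2],K[1,1]*q[1]+K[1,2]])
def cloud(c):
    H,W=c['z_map'].shape; u,v=np.meshgrid(np.arange(W),np.arange(H)); K=c['mtx']
    p=np.stack([(u-K[0,2])/K[0,0],(v-K[1,2])/K[1,1]],-1); q=p.copy()
    for _ in range(30): q=p/(1+c['k1']*(q**2).sum(-1,keepdims=True))
    z=c['z_map']; X=np.stack([q[...,0]*z,-q[...,1]*z,-z],-1)
    T=np.linalg.inv(c['world_to_cam']); return X@T[:3,:3].T+T[:3,3]
E
python3 - <<'E'
from bench import ctrl; from h import *
for n in ['scene','top','wrist']:
    c=snap(ctrl,n,n+'0'); print(n,c['mtx'].round(1).tolist(),c['k1'],np.linalg.inv(c['world_to_cam']).round(2).tolist())
o=ctrl.get_obs(); print(o)
E
```

```text
pics
scene [[433.3, 0.0, 283.0], [0.0, 433.3, 207.4], [0.0, 0.0, 1.0]] -0.11938124045869337 [[0.35, -0.63, 0.69, 1317.22], [0.94, 0.23, -0.25, -224.54], [-0.0, 0.74, 0.67, 738.29], [0.0, 0.0, 0.0, 1.0]]
top [[408.0, 0.0, 282.2], [0.0, 408.0, 206.1], [0.0, 0.0, 1.0]] -0.016432194698502517 [[0.03, 1.0, -0.08, 531.04], [-1.0, 0.03, -0.02, 42.62], [-0.02, 0.08, 1.0, 1180.63], [0.0, 0.0, 0.0, 1.0]]
wrist [[305.9, 0.0, 278.4], [0.0, 305.9, 212.3], [0.0, 0.0, 1.0]] -0.04962366844000067 [[0.4, -0.86, -0.3, 164.29], [0.92, 0.38, 0.13, 581.71], [-0.0, -0.33, 0.94, 374.03], [0.0, 0.0, 0.0, 1.0]]
{'clock': 0.15, 'joints': array([ 6.13420952e+01,  7.50635117e+00,  8.53152465e+01, -1.01560935e-03,
        8.72614343e+01, -4.89287719e+00]), 'joint_vel': array([-0.01540236, -0.14647411, -0.09052076,  0.03463606, -0.01869224,
        0.040752  ]), 'effort': array([ 6.21016625e-04, -5.70064616e+01, -5.01160347e+01, -1.52464308e-04,
        9.69601184e-03, -8.47547517e-05]), 'eef_pos': array([241.58635486, 548.78485875, 252.47018037]), 'eef_rot': array([[ 4.02985466e-01,  9.15206125e-01, -6.79459935e-04],
       [ 9.15205236e-01, -4.02986025e-01, -1.28014533e-03],
       [-1.44540971e-03, -1.05965328e-04, -9.99998950e-01]]), 'ft_force': array([ 0.27433105, -0.90127187, -0.16865506]), 'torque': array([-0.00452111,  0.01583035,  0.02380611]), 'width': 85.50881128593846}
```

View pics/scene0.png

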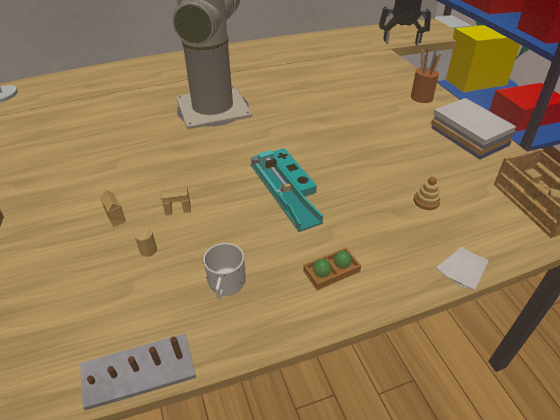

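View pics/top0.png

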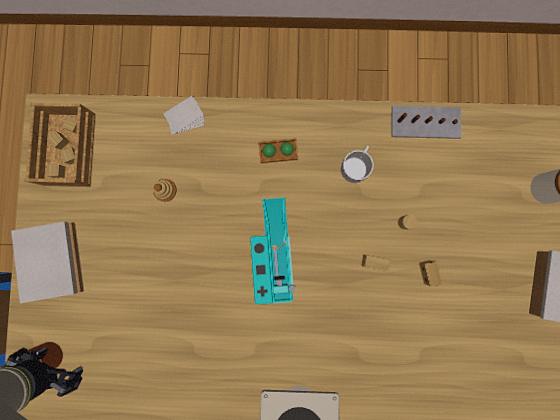

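The house is at about top (431,273), the arch at (376,262) and the drum at (407,222). The lane's open end is at (275,200), and travel runs down the picture, toward the robot.

```bash
python3 - <<'E'
from h import *
c=load('top0')
a=c['img'][190:310,240:310,::-1]; b=c['img'][215:295,355:445,::-1]
a=cv2.resize(a,None,fx=5,fy=5,interpolation=cv2.INTER_CUBIC); cv2.imwrite('pics/a.png',a)
b=cv2.resize(b,None,fx=7,fy=7,interpolation=cv2.INTER_CUBIC); cv2.imwrite('pics/b.png',b)
P=cloud(c)
for n,(u0,v0,u1,v1) in dict(house=(415,255,448,292),arch=(358,250,396,275),drum=(395,210,420,235),sorter=(245,190,300,310)).items():
    Q=P[v0:v1,u0:u1].reshape(-1,3); 
    for lo,hi in [(3,15),(15,25),(25,33),(33,50),(50,62),(62,80)]:
        m=(Q[:,2]>lo)&(Q[:,2]<hi)
        if m.sum()>5:
            xy=Q[m,:2].astype(np.float32); print(n,lo,hi,m.sum(),xy.mean(0).round(1),cv2.minAreaRect(xy))
E
```

```text
house 3 15 81 [ 446.6 -352.4] ((446.1116638183594, -363.44940185546875), (101.81294250488281, 88.20281219482422), 0.7111586928367615)
house 15 25 23 [ 452.3 -337.7] ((450.78350830078125, -337.4833679199219), (23.086206436157227, 67.55492401123047), 83.75460815429688)
house 25 33 23 [ 451.4 -335.3] ((453.2634582519531, -337.2953796386719), (23.204198837280273, 64.94672393798828), 80.33296203613281)
house 33 50 65 [ 452.3 -337.8] ((450.4349365234375, -351.4780578613281), (63.386253356933594, 35.318199157714844), 14.018506050109863)
house 50 62 165 [ 449.7 -347.6] ((450.4729309082031, -351.8729553222656), (63.360103607177734, 34.295448303222656), 14.506329536437988)
house 62 80 132 [ 450.6 -351. ] ((450.4226989746094, -352.6578369140625), (61.982879638671875, 21.98017120361328), 16.772323608398438)
arch 3 15 40 [ 481.1 -201.5] ((472.3104248046875, -209.49871826171875), (105.91183471679688, 66.11222839355469), 89.87857055664062)
arch 15 25 6 [ 479.1 -169.3] ((479.6275329589844, -169.2835235595703), (0.8811342716217041, 25.280166625976562), 82.32059478759766)
arch 25 33 6 [ 478.  -168.9] 
[... 982 characters left out ...]
383, 36.82628631591797), 2.195115089416504)
sorter 3 15 1447 [529.5  77.8] ((502.2137451171875, 89.8937759399414), (340.4247131347656, 156.83477783203125), 1.6034172773361206)
sorter 15 25 303 [456.2  94.3] ((497.75469970703125, 96.33586120605469), (293.3904113769531, 104.799560546875), 5.755640506744385)
sorter 25 33 1505 [458.9 104. ] ((498.5033264160156, 95.87813568115234), (294.2471923828125, 104.94864654541016), 5.884535789489746)
sorter 33 50 197 [444.7  47.3] ((454.97406005859375, 82.39301300048828), (191.7630157470703, 104.2983169555664), 8.3117036819458)
sorter 50 62 151 [399.8  61.4] ((407.2681884765625, 53.40916061401367), (45.04255676269531, 60.69877624511719), 6.893756866455078)
```

```bash
python3 - <<'E'
from h import *
c=load('scene0')
a=cv2.resize(c['img'][140:235,240:330,::-1],None,fx=6,fy=6,interpolation=cv2.INTER_CUBIC); cv2.imwrite('pics/c.png',a)
E
```

```text
(no output)
```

View pics/a.png

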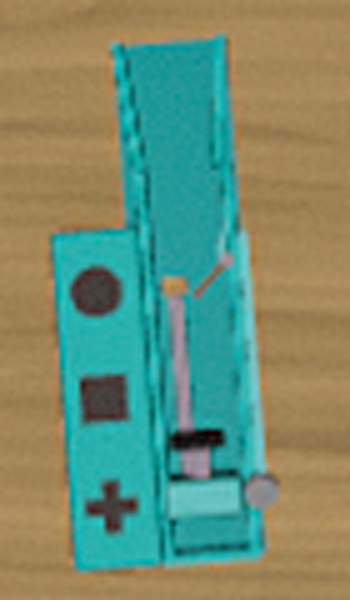

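View pics/b.png

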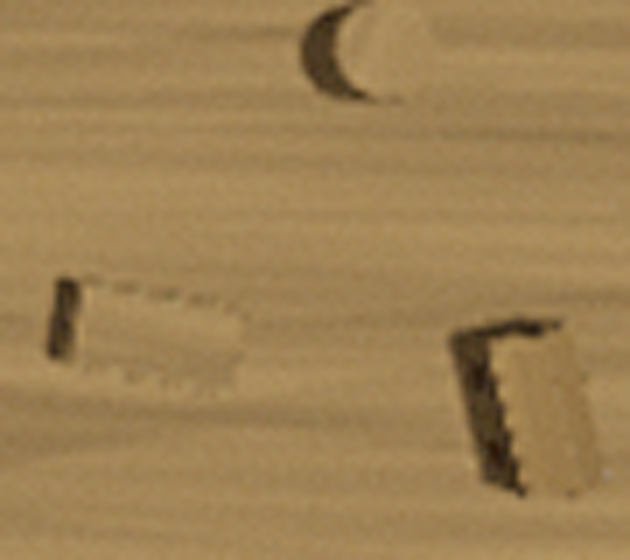

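View pics/c.png

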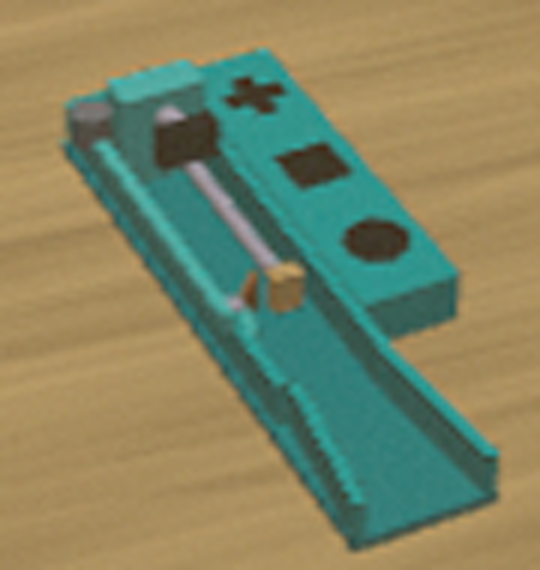

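```bash
cat >> h.py <<'E'
def R(deg):
    """tool down, tool x (jaw axis) at deg+90 from world x"""
    a=np.radians(deg+90); x=np.array([np.cos(a),np.sin(a),0]); z=np.array([0,0,-1.]); return np.stack([x,np.cross(z,x),z],1)
E
python3 - <<'E'
from bench import ctrl; from h import *
ctrl.move_to([440,75,200],R(5.8)); c=snap(ctrl,'wrist','ws')
ctrl.move_to([420,-345,200],R(14.5)); d=snap(ctrl,'wrist','wh')
print(ctrl.get_obs()['clock'],ctrl.get_obs()['joints'].round(1))
P=cloud(d).reshape(-1,3)
for ex in range(1):
  for lo,hi in [(40,56),(50,66),(66,80)]:
    m=(P[:,2]>lo)&(P[:,2]<hi)&(abs(P[:,0]-450)<60)&(abs(P[:,1]+351)<60); xy=P[m,:2].astype(np.float32); print(lo,m.sum(),P[m,2].max() if m.any() else 0,cv2.minAreaRect(xy) if m.any() else 0)
E
```

```text
3.675 [ -44.7    0.5   98.2    0.    81.3 -149.3]
40 351 55.97598800683903 ((448.5602722167969, -355.77716064453125), (62.53571319580078, 33.48246765136719), 14.530027389526367)
50 1593 65.99332224807293 ((449.2540283203125, -355.5973815917969), (63.6076545715332, 33.48246765136719), 14.530025482177734)
66 795 72.88284732844508 ((449.40216064453125, -355.3556213378906), (62.20335388183594, 13.220992088317871), 13.916961669921875)
```

View pics/ws.png

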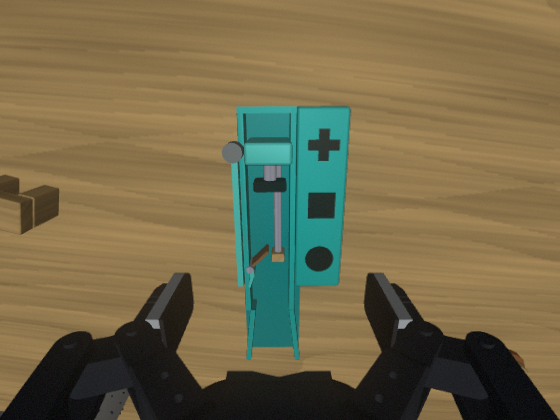

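View pics/wh.png

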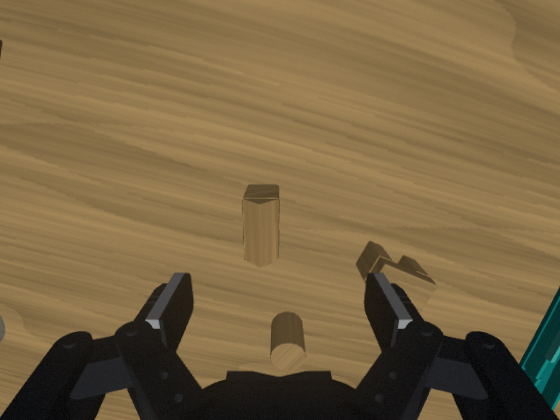

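The sorter shows with its entry at about (272,352), the flap hinge at (250,268) and tip at (268,248), and the pad at (270,184). The house is at (261,230). Joint 6 is near its limit, so I'll use the half-turned grasp.

```bash
python3 - <<'E'
from h import *
c=load('ws')
a=cv2.resize(c['img'][95:235,225:355,::-1],None,fx=4.2,fy=4.2,interpolation=cv2.INTER_CUBIC); cv2.imwrite('pics/d.png',a)
a=cv2.resize(c['img'][235:365,225:355,::-1],None,fx=4.5,fy=4.5,interpolation=cv2.INTER_CUBIC); cv2.imwrite('pics/e.png',a)
for t in ['ws','top0']:
    k=load(t);P=cloud(k).reshape(-1,3)
    m=(P[:,2]>24)&(P[:,2]<31)&(abs(P[:,0]-480)<120)&(abs(P[:,1]-75)<75)
    # teal mask
    I=k['img'].reshape(-1,3).astype(int); m&=(I[:,1]-I[:,0]>60)
    print(t,m.sum(),cv2.minAreaRect(P[m,:2].astype(np.float32)),P[m,2].mean())
E
```

```text
ws 8710 ((477.45098876953125, 91.87671661376953), (246.53683471679688, 104.18354034423828), 5.785905361175537) 29.05226076323395
top0 1119 ((477.40386962890625, 93.70793914794922), (242.3038330078125, 104.53300476074219), 5.884843826293945) 27.61063260525924
```

View pics/d.png

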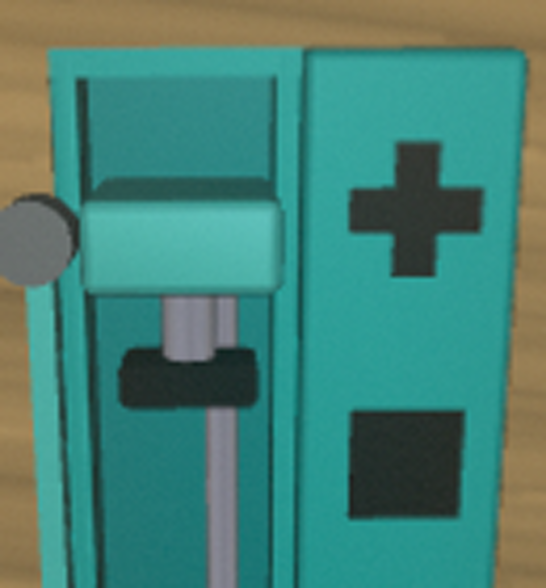

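View pics/e.png

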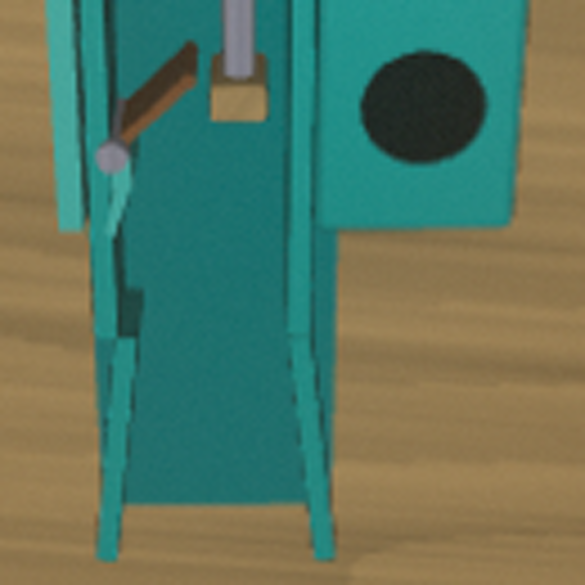

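```bash
python3 - <<'E'
from h import *
c=load('ws')
pts=dict(RWthroat=(289,308.3,28),RW1=(290.1,236.1,28),RW2=(290,173.6,28),LWthroat=(255,309.4,28),mouthL=(251.2,359.4,28),mouthR=(295,359.4,28),hinge=(249.9,269.4,29),tip=(267.7,245,28),pads=(270.2,191.8,32),padsT=(270.2,178.5,52),floorend=(272,347,6),pushface=(278,262,6+0), pusherTop=(278,253.8,28))
th=np.radians(5.8+180); t=np.array([np.cos(th),np.sin(th)]); n=np.array([-t[1],t[0]])
W={k:w(c,u,v,h=h) for k,(u,v,h) in pts.items()}
mid=(W['RWthroat']+W['LWthroat'])[:2]/2; L=mid+36*t; print('lane',L)
for k,p in W.items():
    u,v,h=pts[k]; q=w(c,u,v); d=p[:2]-L; print(k,p.round(1),'lane',(d@t).round(1),(d@n).round(1),'depth',q.round(1))
d=load('top0')
T={'mouthL':(225,38,28),'mouthR':(116,45,28),'hinge':(227,258,29),'tip':(197,296,28),'RWa':(140,190,28),'RWb':(163,560,28),'padfT':(195,433,52),'boxcornerNear':(52,236,28),'boxfar':(76,568,28)}
for k,(u,v,h) in T.items():
    p=w(d,240+u/5-.4,190+v/5-.4,h=h); e=p[:2]-L; print('top',k,p.round(1),(e@t).round(1),(e@n).round(1))
E
```

```text
lane [539.26872218  76.96342797]
RWthroat [572.3 100.   28. ] lane -35.2 -19.5 depth [571.5  99.8  29.1]
RW1 [482.5  90.9  28. ] lane 55.1 -19.6 depth [482.2  90.8  28.7]
RW2 [416.6  83.2  28. ] lane 121.4 -18.6 depth [417.   83.3  26.1]
LWthroat [577.8  61.2  28. ] lane -36.8 19.5 depth [577.8  61.2  28.1]
mouthL [652.9  62.1  28. ] lane -111.5 26.3 depth [680.1  61.7   1.1]
mouthR [647.3 116.   28. ] lane -111.4 -28.0 depth [646.4 115.9  29. ]
hinge [525.6  51.8  29. ] lane 16.1 23.6 depth [524.1  52.   31.6]
tip [495.1  68.5  28. ] lane 44.8 4.0 depth [503.6  68.6  10. ]
pads [435.8  65.7  32. ] lane 104.1 0.7 depth [442.5  65.7   7.5]
padsT [418.   64.6  52. ] lane 121.9 0.1 depth [418.6  64.5  49.3]
floorend [651.2  87.4   6. ] lane -112.4 0.9 depth [656.8  87.8  -0. ]
pushface [525.9  82.5   6. ] lane 12.7 -6.9 depth [525.5  82.5   6.7]
pusherTop [504.3  80.4  28. ] lane 34.5 -6.9 depth [504.1  80.3  28.3]
top mouthL [649.5  57.   28. ] -107.7 31.0
top mouthR [644.  118.8  28. ] -108.4 -31.1
top hinge [525.1  52.6  29. ] 16.6 22.8
top tip [503.3  68.9  28. ] 36.6 4.3
top RWa [562.  102.8  28. ] -25.3 -23.4
top RWb [356.5  83.9  28. ] 181.1 -25.4
top padfT [429.2  67.5  52. ] 110.4 -1.7
top boxcornerNear [534.8 151.7  28. ] -3.1 -74.8
top boxfar [350.7 132.3  28. ] 182.0 -74.1
```

```bash
cat >> h.py <<'E'
L=np.array([539.1,77.1]); TH=np.radians(185.9); t=np.array([np.cos(TH),np.sin(TH)]); n=np.array([-t[1],t[0]])
def lw(x,y=0): return L+x*t+y*n
E
python3 - <<'E'
from bench import ctrl; from h import *
print(ctrl.inverse_kinematics([450,-354.5,50],R(194.3)),ctrl.inverse_kinematics([*lw(77),58],R(185.9)))
ctrl.move_to([449.8,-354.5,150],R(194.3))
ctrl.move_l([449.8,-354.5,50],speed=120)
o=ctrl.get_obs(); print(o['eef_pos'],o['ft_force'],o['clock'])
ctrl.grasp(50); o=ctrl.get_obs(); print(o['eef_pos'],o['ft_force'],o['width'])
ctrl.move_l([449.8,-354.5,170],speed=150)
c=snap(ctrl,'wrist','g'); d=snap(ctrl,'scene','g2'); o=ctrl.get_obs(); print(o['ft_force'],o['width'],o['clock'])
a=cv2.resize(d['img'][120:260,60:230,::-1],None,fx=3,fy=3); cv2.imwrite('pics/g2c.png',a)
E
```

```text
[-4.33579574e+01  1.42779487e+01  9.99173629e+01 -2.54444375e-14
  6.58046884e+01  3.23420426e+01] [ 2.22210259e+00 -1.98831986e+00  1.16564211e+02 -2.54444375e-14
  6.54241092e+01  8.63221026e+01]
[ 450.36394052 -355.02844471   50.93870056] [0.06019692 0.14012494 0.84622489] 7.3333
[ 450.16643104 -354.78703038   50.59883375] [-0.8920635   0.15357875  4.5834987 ] 33.392402028499575
[-0.80779584  0.57282299 -1.66103646] 32.96613014136831 8.9167
```

View pics/g.png

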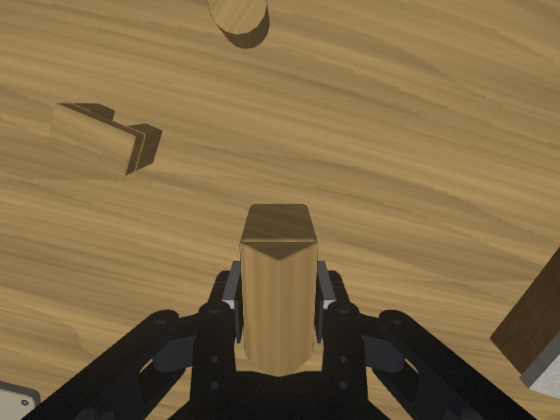

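View pics/g2c.png

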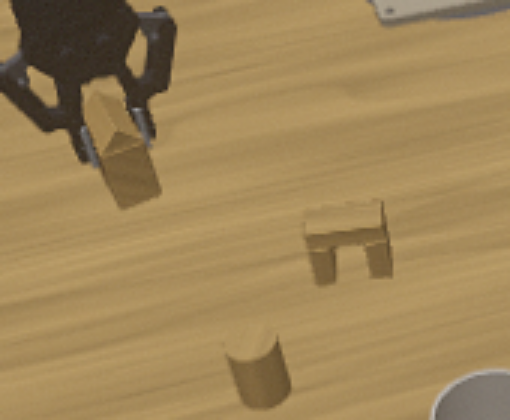

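The house is held upright and square in the jaws (33 mm wide), at pixels (280,290) in the wrist view.

```bash
python3 - <<'E'
from bench import ctrl; from h import *
ctrl.move_to([*lw(-74),160],R(185.9))
ctrl.move_l([*lw(-74),88],speed=100)
ctrl.sleep(.2)
c=snap(ctrl,'wrist','p'); d=snap(ctrl,'scene','p2'); o=ctrl.get_obs(); print(o['eef_pos'],np.r_[lw(-74),88],o['ft_force'],o['width'],o['clock'])
a=cv2.resize(d['img'][130:240,220:350,::-1],None,fx=5,fy=5,interpolation=cv2.INTER_CUBIC); cv2.imwrite('pics/p2c.png',a)
E
```

```text
[613.11244611  84.73163168  88.67582654] [612.70800847  84.70664772  88.        ] [-0.25073448  0.31127479 -0.76404282] 33.051235375832896 11.7917
```

View pics/p.png

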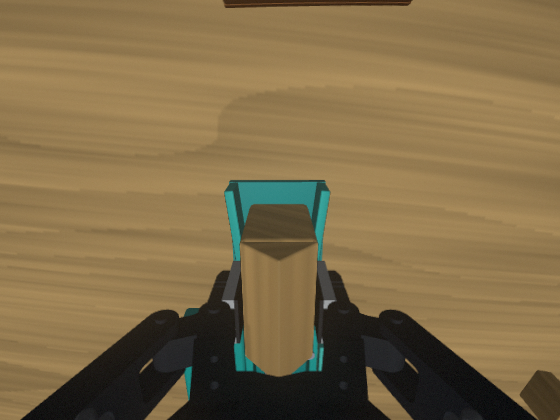

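View pics/p2c.png

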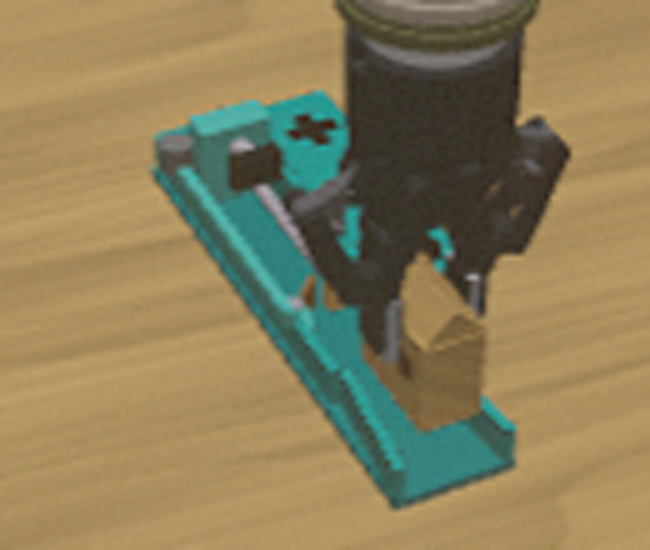

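Hovering: the house's base centre (~279,205) matches the mouth's centre (~278,182), so it's centred in the lane. Lowering now with force watch.

```bash
python3 - <<'E'
from bench import ctrl; from h import *
f0=np.mean([ctrl.get_obs()['ft_force'] for _ in range(1)],0)
xy=lw(-74)
ctrl.move_l([*xy,62],speed=80); ctrl.sleep(.1)
f0=ctrl.get_obs()['ft_force']; print('base',f0)
z=62
while z>53:
    z-=0.7 if z>58 else .4; ctrl.move_l([*xy,z],speed=25); ctrl.sleep(.06); o=ctrl.get_obs(); f=o['ft_force']-f0
    print(round(z,1),o['eef_pos'].round(2),f.round(2),round(o['clock'],2))
    if f[2]>1.5 or np.hypot(*f[:2])>4: break
E
```

```text
base [0.34350237 0.29237795 0.28458334]
61.3 [612.91  84.73  61.64] [-0.79 -0.36 -1.44] 12.68
60.6 [612.68  84.71  60.57] [-1.04 -0.24 -0.75] 12.98
59.9 [612.66  84.68  59.83] [ 0.89  0.03 -1.29] 13.29
59.2 [612.68  84.7   59.15] [ 0.34 -0.69 -1.71] 13.6
58.5 [612.69  84.71  58.47] [-0.12 -0.33 -1.08] 13.91
57.8 [612.68  84.7   57.76] [ 0.5   0.02 -0.21] 14.22
57.4 [612.71  84.7   57.4 ] [-0.4  -0.76 -1.36] 14.53
57.0 [612.68  84.7   56.97] [ 0.   -0.08 -2.29] 14.83
56.6 [612.8   84.72  56.66] [-0.5  -0.22 -1.75] 15.14
56.2 [612.78  84.72  56.6 ] [-3.43 -0.36  4.19] 15.45
```

Floor contact came at TCP z≈56.5, as predicted. I'll slide with about 0.3 mm of clearance.

```bash
python3 - <<'E'
from bench import ctrl; from h import *
ctrl.move_l([*lw(-74),56.8],speed=25); ctrl.sleep(.1)
f0=np.zeros(3)
for _ in range(3): f0+=ctrl.get_obs()['ft_force']/3; ctrl.sleep(.03)
print(f0)
y=0;x=-74.
while x<62:
    x+=6; ctrl.move_l([*lw(x,y),56.8],speed=60); ctrl.sleep(.03)
    o=ctrl.get_obs(); f=o['ft_force']-f0; e=o['eef_pos'][:2]-L
    r=-f[:2]@t; s=f[:2]@n
    print(x,y,'pos',(e@t).round(1),(e@n).round(2),o['eef_pos'][2].round(2),'res',r.round(1),'lat',s.round(1),'z',f[2].round(1),round(o['clock'],2))
    if abs(s)>3.5: y+=np.sign(s)*.5
    if r>11 or abs(s)>9 or abs(f[2])>9: print('STOP');break
E
```

```text
[ 0.04032484 -0.04169021 -0.29315049]
-68.0 0 pos -67.6 -0.0 56.68 res -0.3 lat -0.8 z -0.3 16.18
-62.0 0 pos -61.8 0.0 56.73 res -0.7 lat -0.9 z -0.4 16.47
-56.0 0 pos -55.8 -0.03 56.74 res 0.1 lat -0.5 z 0.4 16.75
-50.0 0 pos -49.8 0.01 56.75 res -1.1 lat -0.3 z -2.1 17.03
-44.0 0 pos -43.9 -0.01 56.77 res -0.3 lat 0.5 z -1.2 17.32
-38.0 0 pos -37.9 -0.03 56.78 res -0.5 lat 0.5 z 0.1 17.6
-32.0 0 pos -31.9 0.02 56.76 res -0.2 lat 0.8 z -0.3 17.88
-26.0 0 pos -25.9 -0.01 56.8 res -0.3 lat 0.2 z -1.6 18.17
-20.0 0 pos -19.9 -0.0 56.78 res -0.2 lat -0.2 z -0.9 18.45
-14.0 0 pos -13.9 0.01 56.76 res 0.2 lat -0.2 z -0.7 18.73
-8.0 0 pos -7.8 -0.28 56.77 res -0.1 lat -1.9 z -0.7 19.02
-2.0 0 pos -2.6 -0.11 57.17 res 3.4 lat -1.5 z -1.5 19.3
4.0 0 pos 3.5 -0.02 57.19 res 3.6 lat -2.9 z 0.6 19.58
10.0 0 pos 9.6 0.05 57.14 res 4.4 lat -0.3 z 1.3 19.87
16.0 0 pos 15.9 0.05 56.9 res 3.5 lat -2.2 z 1.8 20.15
22.0 0 pos 22.0 0.09 56.78 res 3.7 lat -1.9 z 0.9 20.43
28.0 0 pos 28.0 0.05 56.76 res 3.5 lat -1.0 z 0.2 20.72
34.0 0 pos 33.9 0.07 56.8 res 3.2 lat -0.8 z 0.7 21.0
40.0 0 pos 39.9 0.05 56.82 res 4.7 lat 0.3 z -0.2 21.28
46.0 0 pos 45.9 0.02 56.86 res 3.6 lat -1.3 z 0.4 21.57
52.0 0 pos 51.9 0.01 56.87 res 4.6 lat 0.2 z 0.9 21.85
58.0 0 pos 57.8 0.01 56.89 res 5.3 lat -0.6 z 0.8 22.13
64.0 0 pos 63.8 -0.01 56.93 res 4.5 lat -0.2 z -0.6 22.42
```

```bash
python3 - <<'E'
from bench import ctrl; from h import *
f0=np.array([0.04,-0.04,-0.29]); x=64.
def rd():
    q=[]
    for _ in range(3): ctrl.sleep(.03); o=ctrl.get_obs(); q.append(o['ft_force']-f0)
    f=np.mean(q,0); return o,f,-f[:2]@t,f[:2]@n
while x<92:
    x+=2 if x<72 else .7; ctrl.move_l([*lw(x),56.8],speed=25)
    o,f,r,s=rd(); e=o['eef_pos'][:2]-L
    print(round(x,1),'pos',(e@t).round(2),(e@n).round(2),o['eef_pos'][2].round(2),'res',r.round(1),'lat',s.round(1),'z',f[2].round(1),round(o['width'],1),round(o['clock'],2))
    if r>11.8 or abs(s)>9 or abs(f[2])>9: print('STOP');break
snap(ctrl,'scene','q'); snap(ctrl,'top','qt')
d=load('q'); cv2.imwrite('pics/qc.png',cv2.resize(d['img'][130:240,220:350,::-1],None,fx=5,fy=5,interpolation=cv2.INTER_CUBIC))
E
```

```text
66.0 pos 65.68 0.0 56.91 res 5.0 lat -0.6 z 0.2 33.3 22.77
68.0 pos 67.66 0.0 56.91 res 5.4 lat -0.6 z -0.5 33.1 23.12
70.0 pos 69.64 0.02 56.92 res 6.0 lat 0.5 z -0.4 33.0 23.47
72.0 pos 71.63 0.05 56.91 res 5.4 lat -0.0 z -0.6 33.1 23.82
72.7 pos 72.21 0.03 56.96 res 6.0 lat -0.3 z -0.6 32.8 24.17
73.4 pos 72.9 0.02 56.96 res 6.0 lat 0.3 z -1.1 33.3 24.52
74.1 pos 73.6 0.03 56.94 res 6.0 lat -0.2 z -1.6 33.4 24.87
74.8 pos 74.31 0.03 56.94 res 6.0 lat -0.4 z -1.4 32.8 25.22
75.5 pos 75.06 0.05 56.93 res 6.2 lat 0.3 z -1.0 32.9 25.57
76.2 pos 75.74 0.04 56.94 res 5.9 lat 0.1 z -0.4 33.1 25.92
76.9 pos 76.42 0.06 56.97 res 6.4 lat 0.7 z -1.1 33.4 26.27
77.6 pos 77.05 0.08 56.95 res 6.6 lat 0.5 z -1.1 33.1 26.62
78.3 pos 77.45 0.06 57.01 res 7.9 lat -0.8 z -2.9 33.1 26.97
79.0 pos 77.87 0.07 57.07 res 9.5 lat -0.3 z -4.1 33.5 27.32
79.7 pos 78.32 0.07 57.09 res 10.6 lat -0.7 z -5.4 32.9 27.67
80.4 pos 78.71 0.09 57.18 res 12.0 lat -0.8 z -6.9 32.8 28.02
STOP
```

View pics/qc.png

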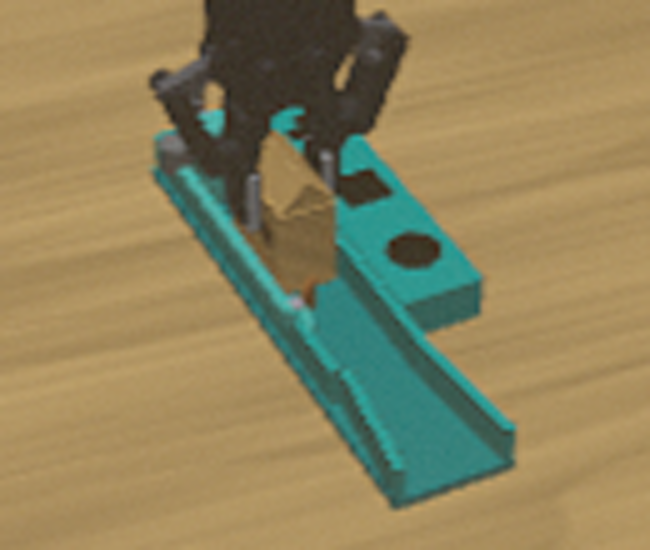

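Pressed to 12 N. The orange flap shows at (310,290), across behind the house. Easing back while still gripping, to feel the flap take the load before letting go.

```bash
python3 - <<'E'
from bench import ctrl; from h import *
f0=np.array([0.04,-0.04,-0.29])
def rd():
    q=[]
    for _ in range(3): ctrl.sleep(.03); o=ctrl.get_obs(); q.append(o['ft_force']-f0)
    f=np.mean(q,0); return o,f,-f[:2]@t,f[:2]@n
for x in [76,73,71,70,69.4,68.8]:
    ctrl.move_l([*lw(x),56.8],speed=25)
    o,f,r,s=rd(); e=o['eef_pos'][:2]-L
    print(x,'pos',(e@t).round(2),(e@n).round(2),o['eef_pos'][2].round(2),'res',r.round(1),'lat',s.round(1),'z',f[2].round(1),round(o['clock'],2))
    if r<2: break
E
```

```text
76 pos 75.51 0.06 56.92 res 6.1 lat 0.0 z -0.8 28.54
73 pos 72.46 0.04 56.91 res 6.2 lat 0.0 z -0.9 28.91
71 pos 70.48 0.04 56.89 res 5.9 lat 0.2 z -0.7 29.26
70 pos 69.46 0.03 56.91 res 6.1 lat -0.5 z -0.4 29.61
69.4 pos 68.87 0.03 56.91 res 6.0 lat 0.1 z -0.6 29.96
68.8 pos 68.71 0.02 56.81 res 4.2 lat -0.0 z 0.4 30.31
```

The load is moving onto the flap (resistance fell from 6.0 to 4.2 N at centre 68.7, i.e. 52 mm past the hinge). Releasing.

```bash
python3 - <<'E'
from bench import ctrl; from h import *
f0=np.array([0.04,-0.04,-0.29])
ctrl.move_l([*lw(68),56.6],speed=25); ctrl.sleep(.1); o=ctrl.get_obs(); print(-(o['ft_force']-f0)[:2]@t, (o['eef_pos'][:2]-L)@t, o['eef_pos'][2])
ctrl.gripper_open(); ctrl.sleep(.2)
ctrl.move_l([*lw(68),175],speed=120)
ctrl.move_l([*(lw(68)+[0,0]),190],speed=100)
ctrl.sleep(.2)
for k in ['scene','wrist','top']: snap(ctrl,k,'f'+k)
print(ctrl.get_obs()['clock'])
d=load('fscene'); cv2.imwrite('pics/fs.png',cv2.resize(d['img'][130:240,220:350,::-1],None,fx=5,fy=5,interpolation=cv2.INTER_CUBIC))
for k in ['ftop','fwrist']:
    P=cloud(load(k)).reshape(-1,3); q=(P[:,:2]-L); a=q@t; b=q@n
    for lo,hi in [(62,70),(70,85)]:
        m=(P[:,2]>lo)&(P[:,2]<hi)&(a>20)&(a<125)&(abs(b)<30)
        if m.sum()>5: print(k,lo,m.sum(),a[m].min(),a[m].max(),b[m].min(),b[m].max(),P[m,2].max())
E
```

```text
0.2824970102821247 68.32129252151657 56.60838764241341
33.2
fwrist 62 1288 37.5314854120078 99.78654058685801 -15.050057082399555 17.73863647045755 69.99173518555352
fwrist 70 1322 37.81697458801596 99.84404817784869 -7.642054581770958 10.4107798341713 78.87026850268524
```

View pics/fs.png

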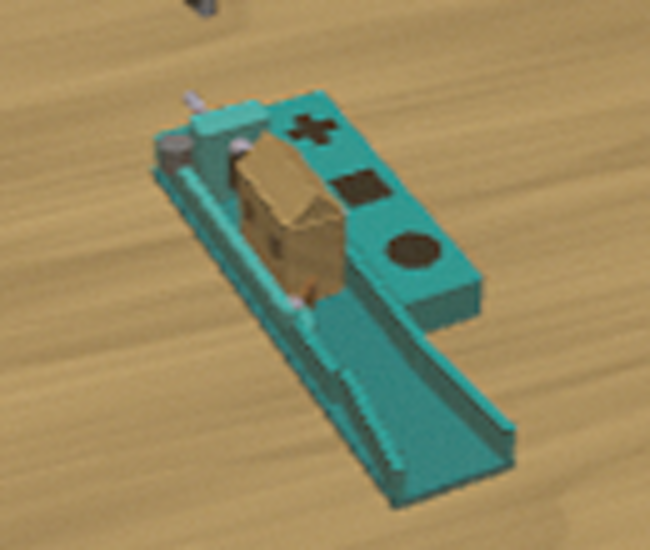

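View pics/fwrist.png

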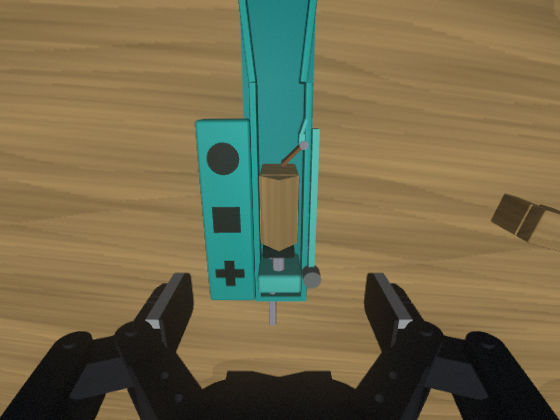

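The house stands upright at (279,210) in the wrist view. The flap runs from its hinge at (304,145) to its tip at (283,163), behind the house and bearing on its rear end. The gripper is clear.

```bash
python3 - <<'E'
from bench import ctrl
print(ctrl.close_job())
E
```

```text
the job is handed in; nothing more can be done
None
```

The house is standing upright in the lane, held by the flap, with the gripper open and clear. I handed the job in at about 33 s of the 50 s.

- **Sequence:** I gripped the house across its width and set it in the open entry. I slid it about 0.3 mm clear of the floor, past the flap, then pressed it on the pad to about 12 N. Still gripping, I eased it back onto the flap and let go.
- **Cassette position:** it sat about 17 mm forward of its middle place. The camera gave 16 mm, and both the pusher contact and the flap catch agreed at about 17 mm.
- **Flap check before release:** on easing back, the spring resistance fell from 6 N to about 0.3 N with the house about 52 mm past the hinge, so the flap was taking the load.
- **Final pictures:** the flap lies across behind the house, the gripper is clear, and the house spans lane x 38 to 100 mm with its ridge at about the right height.
- **Checks that disagreed or failed:** the top and wrist cameras placed the house about 3 mm apart before the grasp, but closing the jaws centred it. The last depth check from the top camera found no points on the house (I think the arm was in the way), so the final check rests on the wrist and scene views. I did not re-check the other objects one by one; no part of the planned path came near them.

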